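# Load the weld coupon under the jig's spring clip

### The job

Clamp the weld coupon in the jig: hold the spring clip's thumb plate down with one fingertip so that the jaw stays up, and with the other fingertip push the coupon along the bed beneath the jaw until it is fully home against the end stop. Only then let go of the thumb plate so that the jaw comes down on the coupon, and draw clear. Press and push only: do not lift or tip the coupon, and leave the other things on the bench where they are.

Things in the scene. Friction and masses are not known exactly. Their poses are not given: they have to be found in the camera images.
- jig: Weld-coupon jig bolted to the bench; origin under its base plate at bench level, x along the push direction to the end stop, z up. Base plate x -95 to 95, y -50 to +90 mm, 10 mm thick. On it a flat bed, 22 mm above the bench, from x = -90 mm to the stop, open above and behind, between two guide rails 53 mm apart (y = -26.5 to +26.5 mm) and 6 mm high above the bed.
- stop (a point): Middle of the end stop's face, at bed height (22 mm above the bench), x = +70 mm in the jig's frame. The stop is a bar across the bed, 12 mm thick, its top 36 mm above the bench. The coupon is home when its front edge lies on this face.
- hinge (a point): Middle of the clip's hinge pin, which runs along the jig's x between two lugs at x = -64 and +66 mm: at y = -38 mm, 36 mm above the bench (lug tops at 43 mm).
- coupon: Steel weld coupon, a flat plate 50 x 50 x 12 mm, about 0.24 kg, with a weld bead (2 mm proud) along the middle of its top. Lies on the bed between the rails, short of the jaw, its x along the jig's x within a degree or so. Origin at the centre of its underside; x = +45 mm in the jig's frame when home.
- clip (a joint): Angle of the see-saw spring clip, rad; pressing the thumb plate raises the jaw. 0 = at rest, empty: the jaw hangs 3 to 8 mm over the bed and blocks the coupon. About 0.26: jaw resting on the coupon. Above 0.36 the coupon passes freely. 0.50: thumb plate level, its top 4 mm above the bed, so an equally low fingertip meets the coupon's rear edge. 0.62: end of travel. Spring: 5 N at rest, 9 N at 0.50.
- thumb_plate (a point): The clip's thumb plate, steel, 114 mm long (along the jig's x) and 34 mm wide, on the far side of the hinge from the coupon; turns with the clip. This point is the middle of its upper face; at x = 0, y = -71 mm in the jig's frame when level. At rest it slopes up outwards at 0.5 rad. A fingertip may press anywhere along it and slide along it.
- jaw (a point): The clip's jaw: an arm with a copper shoe 19 mm long (x) and 14 mm wide, reaching over the coupon's edge on the thumb plate's side of the bed. This point is the middle of the shoe's underside, x = +47.5 mm and about y = -15 mm in the jig's frame; turns with the clip.
- blanks: Bystander: two flat plain steel blanks 64 x 34 x 8 mm, one on the other, lying on the jig's base plate beside the bed (side away from the clip). Origin at the underside.
- tube_offcut: Bystander: square tube offcut, 40 x 40 x 60 mm, standing on the bench near the jig. Origin at the underside.
- magnet_square: Bystander: triangular magnetic welding square, 90 mm long, 90 mm high, standing on the bench near the jig. Origin at the underside.
- wire_brush: Bystander: wire brush lying on the bench.
- chipping_hammer: Bystander: chipping hammer, 250 mm long, lying on the bench.
- spray_can: Bystander: spray can, 65 mm across and 190 mm high, standing on the bench. Origin at the underside.
- grinder: Bystander: angle grinder, 340 mm long, lying on the bench.
Not all that is in view belongs to the job. What is shaped like the coupon but yellow is not meant.

How it is judged:
By the outcome, as a careful person would: the job done as asked, in the order asked, and still so for the second after the job is handed in, with the robot touching nothing.
It also fails if it takes over 35 s, if anything falls off the work surface, if the arm or the gripper's body presses on something with over 40 N, if the wrist force passes 120 N, or if a joint passes its speed limit or range.

### The arm

A 7-joint arm with a two-finger parallel gripper is mounted at the origin on the work surface. World frame = base frame: x ahead of the robot, y to its left, z up, the work surface at z = 0. Lengths are in m, angles in rad, forces in N, time in s.
With the tool pointing down it reaches from about 0.425 to 0.925 m from the base axis. Payload 6.8 kg.
Tool frame: the origin (TCP) lies on the centre line of the jaws, within the pads' length; the fingertips stand 19 mm ahead of it and the grasp point (between the pads) is the TCP (bot.tcp_to_tips is the distance from the TCP to the fingertips, in m); x points along the fingers, y is the direction in which the jaws open and shut, and the axes are right-handed (so a half turn about x gives the same grasp; the last joint's range is limited). The gripper opens to 85 mm and grips with 20 to 120 N. Pads are 22 mm wide; open, the fingers measure 114 mm over their backs; the gripper's body (76 mm by 85 mm) begins 54 mm behind the grasp point. The pads swing forward as they close: fully open they stand 13 mm farther back than shut.
Start: joints at [1.082, 0.477, 0.022, 1.555, -0.011, 1.109, -0.083], TCP at [0.251, -0.627, 0.25] pointing down, gripper open.
Joint ranges: [-2.96, 2.96], [-0.34, 2.1], [-1.41, 1.46], [0.24, 2.44], [-1.37, 4.51], [0.17, 1.92], [-2.96, 2.96]. Speed limits (rad/s): [2.39, 2.39, 3.14, 3.14, 3.14, 3.14, 3.14].

### API

Orientations are given as a unit quaternion [w, x, y, z].
In Python, from station import status, eyes, bot gives the robot as it stands.
- The arm moves only by the tool apply_moves, never from a script. Its arguments are lists of equal length, an entry for each row: "travel": the shift along the tool's x, y, z in cm, a list of three; "turn": the turn, a rotation vector about the tool's x, y, z in rad, a list of three; "grip": the closure, from 0 (fully open) to 1 (shut). In form: {"travel": [[tx, ty, tz], ...], "turn": [[wx, wy, wz], ...], "grip": [grip, ...]}. A call has 1 to 8 rows; each row shifts and turns the pose as measured when the row begins, along the tool's axes as they then stand; what a row does not reach is not made up. A row lasts 1/12 s, in which the tool goes at most 41.7 mm and 7.16 degrees, less where a joint would pass 70% of its speed; a pose out of reach is approached as far as the arm can. A call is refused whole if a number of a shift passes 4.17 or a number of a turn 0.125, either way. A call with a gripper value outside its range is refused whole. The fingers move at their own pace and stop on an object; "newtons" is the grip in N (left out, the last holds). Time passes only in rows, so rows that do not move let the fingers close. It gives the time, the measured TCP pose, the force and the opening at its end, in the units of the state.
- status.get_obs(): the state, without advancing time (a new reading comes with each control period).
- eyes.read_camera(name): name is "scene" or "top"; returns the picture (480x640x3 uint8, red, green, blue); there is no depth.
- eyes.calibration(name): a dict with "intrinsics" (3x3 intrinsics, pixels), "distortion" ([k1, k2, p1, p2, k3] as OpenCV has them; the pictures are not rectified), "xyz" and "attitude" of the camera in the world. Camera axes: x right, y down, z forward; pixel columns grow to the right and rows downward; lengths in m; the calibration is good to about 2 mm. A picture is of the moment at which its call begins. calibration takes no time and is no camera call.
- bot.hand_in(): hands the job in, once; it reports no verdict.
Trained networks look in the newest picture that a camera, given by its name, has taken for a name from the list of things; names that differ only in an ending like _2 or _b are one class to them, and where a whole thing is asked for, a point or a joint stands for the part that bears it (a point fixed in the world has none). Each returns a list of dicts, best first, with "score" (0 to 1); they miss things now and then, are a little off and sometimes report something else, mostly with a low value. They report only what shows in the picture. A call takes as long as a camera call. They do not tell look-alikes from the thing itself.
- eyes.masks_of(thing, camera): "region" (480x640 bool, what is visible of it) and "rect" ([left, top, right, bottom] in pixels, round what is visible of it).
The state is a dict: "t": time; "q": joint angles; "joint_vel": joint speeds; "joint_torque": joint torques, N m; "eef_pos": TCP position; "tool_rot": TCP orientation; "contact_force": force on the tool from outside, world axes, zero at the start; "torque": the same for the moment, N m; "gripper_width": opening from 0.0 (shut) to 1.0 (fully open).
Only numpy, scipy, OpenCV 4.12 (cv2) and the standard library are available. Lean on these libraries where they do the work, as an engineer would, in place of code of your own. Each camera call takes 0.05 s, during which the arm holds its last target. There are 200 camera calls.

## Working session

There is one attempt and no reset: what is moved stays moved. The work goes in short steps, Python scripts to look and compute and a tool call to move; the robot and the scene stay as the last step left them, time stands still between calls to the robot, and variables do not carry over. Pictures are saved under pics/ and viewed, about 8 in all and at most 12, crops included, and the job is handed in when it is done.

Besides the shell and the picture viewer there is one more tool, called after "Emit:" as name(argument=value, ...) on one line, values as JSON. apply_moves: Moves the arm, as the interface text tells. Its arguments: {"type":"object","properties":{"travel":{"type":"array"},"turn":{"type":"array"},"grip":{"type":"array"},"newtons":{"type":"number"}},"required":["travel","turn","grip"]}

```bash
ls; mkdir -p pics; python3 - <<'E'
from station import status, eyes, bot
import cv2,numpy as np
print(status.get_obs()); print(bot.tcp_to_tips)
for n in("scene","top"):
    im=eyes.read_camera(n); cv2.imwrite(f"pics/{n}0.png",im[...,::-1]); print(n,eyes.calibration(n))
    for t in("jig","coupon","clip","thumb_plate","jaw","blanks"):
        for r in eyes.masks_of(t,n)[:3]:
            ys,xs=np.nonzero(r["region"]); print(n,t,round(r["score"],2),r["rect"],xs.mean().round(1),ys.mean().round(1),len(xs))
E
```

```text
pics
{'t': 0.0, 'q': array([ 1.0818738 ,  0.47784969,  0.02237641,  1.55644843, -0.0115281 ,
        1.10932295, -0.0831141 ]), 'joint_vel': array([ 1.77867640e-04, -1.16018307e-04,  2.30894580e-05, -1.01671677e-03,
       -3.52590895e-04, -1.64865932e-03,  3.65072602e-04]), 'joint_torque': array([-1.24675244e-03, -5.96459699e+01,  1.60714701e+00, -2.81201327e+01,
        1.24574019e-02,  9.35408782e-03,  8.25244172e-06]), 'eef_pos': array([ 0.25065092, -0.62612812,  0.24929443]), 'tool_rot': array([-0.13316699, -0.69415543, -0.13446473,  0.69450272]), 'contact_force': array([ 0.23372997, -0.35221458,  0.31629598]), 'torque': array([-0.00536573,  0.006768  , -0.0120338 ]), 'gripper_width': 0.9986411169766439}
0.019
scene {'intrinsics': array([[489.27706312,   0.        , 316.58166128],
       [  0.        , 489.27706312, 229.81390864],
       [  0.        ,   0.        ,   1.        ]]), 'distortion': array([-0.12037652,  0.        ,  0.        ,  0.        ,  0.        ]), 'xyz': array([1.22495256, 0.2925038 , 0.8203855 ]), 'attitude': array([-0.20757353,  0.51063166,  0.77202192, -
[... 925 characters left out ...]
68568415,  0.72069608, -0.07552216])}
top jig 0.89 [290.7, 187.3, 373.8, 261.7] 332.7 224.1 3452
top jig 0.42 [283.6, 175.8, 300.1, 204.0] 292.9 189.9 206
top jig 0.21 [304.2, 206.3, 327.2, 229.9] 313.7 215.2 309
top coupon 0.67 [321.8, 212.0, 344.2, 239.7] 333.3 223.7 358
top coupon 0.62 [309.5, 290.9, 330.9, 305.5] 319.4 297.4 328
top coupon 0.54 [384.1, 170.6, 404.2, 189.8] 393.1 180.0 278
top clip 0.63 [336.8, 206.5, 374.4, 250.7] 356.3 229.6 736
top thumb_plate 0.64 [447.2, 224.4, 503.1, 319.2] 483.1 266.8 988
top jaw 0.59 [336.6, 203.1, 373.6, 250.8] 355.6 229.8 841
top blanks 0.86 [305.4, 203.2, 324.4, 228.3] 313.5 215.7 324
top blanks 0.22 [322.2, 214.1, 348.1, 238.2] 333.6 223.5 392
```

```bash
python3 - <<'E'
import cv2,numpy as np
a=cv2.imread("pics/scene0.png");b=cv2.imread("pics/top0.png")
cv2.imwrite("pics/s1.png",cv2.resize(a[170:310,220:380],None,fx=5,fy=5,interpolation=cv2.INTER_CUBIC)[:600])
c=cv2.resize(b[170:280,270:415],None,fx=5.5,fy=5.5,interpolation=cv2.INTER_CUBIC)[:600]
cv2.imwrite("pics/t1.png",c[:, :800])
cv2.imwrite("pics/full.png",np.hstack([cv2.resize(a,(400,300)),cv2.resize(b,(400,300))]))
E
```

```text
(no output)
```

View pics/s1.png

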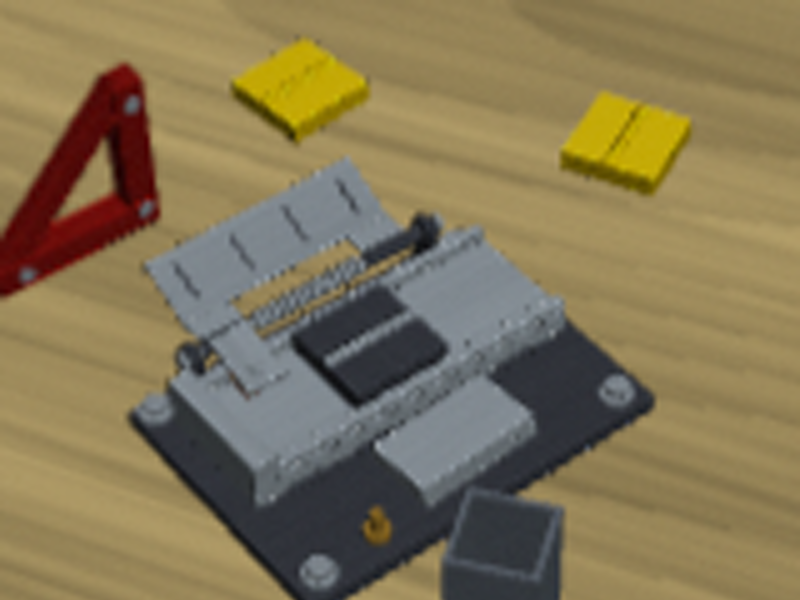

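View pics/t1.png

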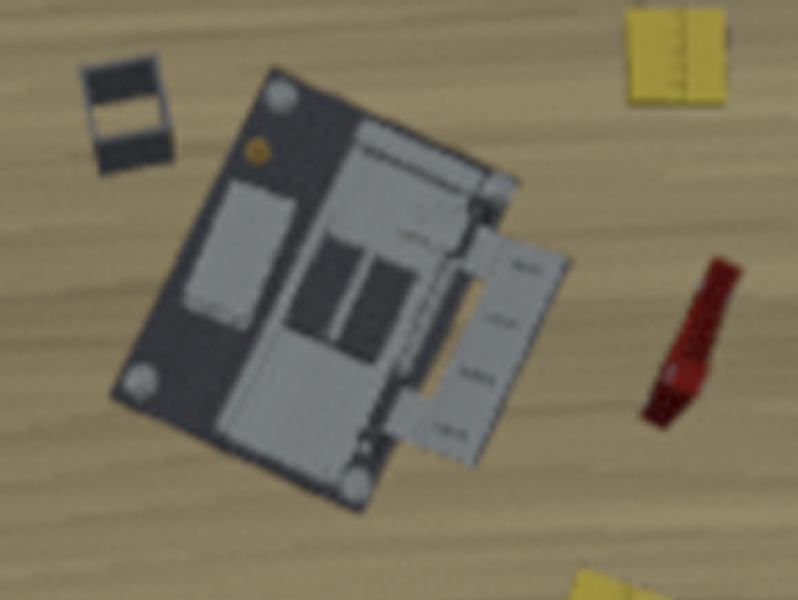

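View pics/full.png

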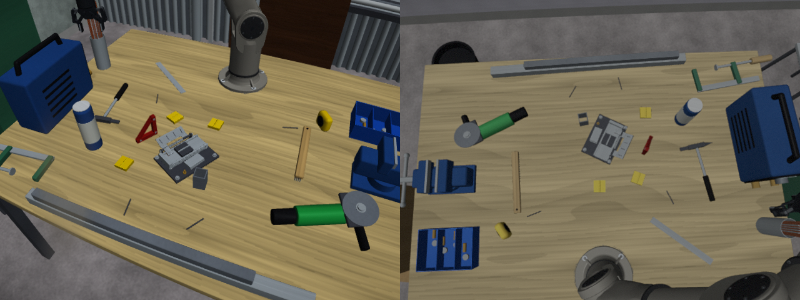

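The top crop shows the jig's base corners at crop pixels (272,68), (520,180), (362,512) and (112,397). The stop is at the upper end and the thumb plate on the right, with the dark coupon between them at about (350,300). The scene crop agrees: jaw at lower left, tube offcut at (510,550), and the yellow decoys lie off the jig.

```bash
cat > h.py <<'E'
from station import status, eyes, bot
import cv2,numpy as np
from scipy.spatial.transform import Rotation as R
from scipy.optimize import least_squares
def rot(q): return R.from_quat(np.r_[q[1:],q[0]])
def proj(n,P):
    c=eyes.calibration(n); W=rot(c["attitude"]).as_matrix().T
    return cv2.projectPoints(np.atleast_2d(P).astype(float),cv2.Rodrigues(W)[0],-W@c["xyz"],c["intrinsics"],c["distortion"])[0][:,0]
def jw(p,P):
    P=np.atleast_2d(P).astype(float)
    return R.from_euler('z',p[2]).apply(P)+[p[0],p[1],0]
E
python3 - <<'E'
from h import *
T=lambda l:np.array(l)/5.5+[270,170]-.4
S=lambda l:np.array(l)/5+[220,170]-.4
B=np.array([[95,90,10],[95,-50,10],[-95,-50,10],[-95,90,10]])/1e3
obs=[("top",B,T([(272,68),(520,180),(362,512),(112,397)])),("scene",B[[1,3]],S([(130,412),(655,400)]))]
def res(sel): return lambda p:np.concatenate([(proj(n,jw(p,P))-o).ravel() for n,P,o in sel])
for sel in(obs,obs[:1],obs[1:]):
    best=min((least_squares(res(sel),[.5,-.1,y]) for y in(-2,-.5,.5,2)),key=lambda r:r.cost)
    print(best.x,best.fun.round(1))
    if sel is obs:p=best.x
C=np.array([[25,25,12],[25,-25,12],[-25,-25,12],[-25,25,12]])/1e3+[0,0,.022]
co=[("top",C,T([(330,235),(415,268),(378,362),(285,325)])),("scene",C[[1,2,3]],S([(295,340),(390,286),(446,345)]))]
for sel in(co,co[:1],co[1:]):
    r=least_squares(res(sel),p); d=R.from_euler('z',-p[2]).apply([r.x[0]-p[0],r.x[1]-p[1],0]); print("coupon jig",d,r.x[2]-p[2],r.fun.round(1))
print("proj check scene hinge lugs, stop top corners",(proj("scene",jw(p,np.array([[66,-38,40],[-64,-38,40],[76,26,36],[82,26,36]])/1e3))-[220,170])*5)
np.save("jig.npy",p)
X=rot(status.get_obs()["tool_rot"]).as_matrix();print(X)
for q in([[0,-71,26],[-60,-20,40],[57,-71,26]]):print(jw(p,np.array(q)/1e3))
E
```

```text
[ 0.55803334 -0.0524114  -0.49466974] [-0.1 -0.9  0.2 -0.5  0.2  0.3 -0.9 -0.7 -0.2 -0.6  0.3 -1.3]
[ 0.55689862 -0.05277235 -0.49099594] [-0.1 -0.4  0.3 -0.2  0.5  0.7 -0.6 -0.1]
[ 0.56052361 -0.05138967 -0.50392083] [-0.4 -0.   0.4 -0. ]
coupon jig [-0.00327068  0.00136487  0.        ] 0.018849805748901105 [-1.2 -1.   0.2  0.4 -0.5 -0.2 -0.6 -1.  -0.3 -1.6 -1.6 -1.   1.1 -0.5]
coupon jig [-0.00388967 -0.00040936  0.        ] 0.04293232692743021 [-1.  -0.4  0.6  0.6  0.3  0.1  0.1 -0.3]
coupon jig [-0.00167538  0.00401001  0.        ] -0.006528865133666795 [-0.1 -0.9 -1.1  0.   1.2  0.8]
proj check scene hinge lugs, stop top corners [[189.96626951 346.57450812]
 [424.17838962 218.73741808]
 [255.10055546 449.31389379]
 [243.48238215 455.99152891]]
[[ 6.68439827e-05  3.71647023e-01 -9.28374109e-01]
 [-7.56103246e-05 -9.28374107e-01 -3.71647027e-01]
 [-9.99999995e-01  9.50370351e-05 -3.39558707e-05]]
[[ 0.52432673 -0.11490031  0.026     ]]
[[ 0.49573099 -0.04152945  0.04      ]]
[[ 0.57449389 -0.14196055  0.026     ]]
```

```bash
cat >> h.py <<'E'
import json
p=np.load("jig.npy")
def inj(pos): return R.from_euler('z',-p[2]).apply(np.asarray(pos)-[p[0],p[1],0])*1e3
def goal_R(): # tool x down, tool y = -jig y
    x=np.array([0,0,-1.]); y=-R.from_euler('z',p[2]).apply([0,1,0]); return R.from_matrix(np.c_[x,y,np.cross(x,y)])
def state():
    o=status.get_obs(); r=rot(o["tool_rot"]); f=R.from_euler('z',-p[2]).apply(o["contact_force"])
    print("t %.2f jig mm %s F_jig %s w %.3f roterr %s"%(o["t"],inj(o["eef_pos"]).round(1),f.round(1),o["gripper_width"],(r.inv()*goal_R()).as_rotvec().round(3)))
    return o,r
def plan(target_mm,rotate=True,maxstep=3.9):
    o,r=state(); pos=o["eef_pos"]; tgt=jw(p,np.array(target_mm)/1e3)[0]; rows=[];turns=[]
    for i in range(60):
        d=(tgt-pos)*100; w=(r.inv()*goal_R()).as_rotvec() if rotate else np.zeros(3)
        if np.linalg.norm(d)<.02 and np.linalg.norm(w)<.004: break
        d*=min(1,maxstep/max(np.linalg.norm(d),1e-9)); w*=min(1,.12/max(np.linalg.norm(w),1e-9))
        t=r.inv().apply(d).round(2); w=w.round(3); rows.append(t.tolist());turns.append(w.tolist())
        pos=pos+r.apply(t)/100; r=r*R.from_rotvec(w)
    for k in range(0,len(rows),8): print(json.dumps({"travel":rows[k:k+8],"turn":turns[k:k+8]}))
E
python3 -c "
from h import *
plan([-45,-35,200])"
```

```text
t 0.70 jig mm [   2.3 -651.2  250.3] F_jig [ 0.9 -0.3  0.6] w 1.000 roterr [ 0.875 -0.    -0.   ]
{"travel": [[0.32, -2.71, -2.79], [0.32, -3.03, -2.44], [0.32, -3.3, -2.06], [0.32, -3.52, -1.65], [0.32, -3.69, -1.22], [0.31, -3.81, -0.77], [0.32, -3.88, -0.31], [0.31, -3.88, 0.16]], "turn": [[0.12, -0.0, -0.0], [0.12, -0.0, -0.0], [0.12, -0.0, -0.0], [0.12, -0.0, -0.0], [0.12, -0.0, -0.0], [0.12, -0.0, -0.0], [0.12, -0.0, -0.0], [0.035, -0.0, -0.0]]}
{"travel": [[0.32, -3.88, 0.3], [0.31, -3.88, 0.3], [0.32, -3.88, 0.3], [0.32, -3.88, 0.29], [0.31, -3.88, 0.3], [0.32, -3.88, 0.29], [0.31, -3.88, 0.3], [0.28, -3.45, 0.26]], "turn": [[0.0, -0.0, -0.0], [0.0, -0.0, -0.0], [0.0, -0.0, -0.0], [0.0, -0.0, -0.0], [0.0, -0.0, -0.0], [0.0, -0.0, -0.0], [0.0, -0.0, -0.0], [0.0, -0.0, -0.0]]}
```

Emit:
apply_moves(travel=[[0.3,-2.7,-2.8],[0.3,-3.0,-2.4],[0.3,-3.3,-2.1],[0.3,-3.5,-1.6],[0.3,-3.7,-1.2],[0.3,-3.8,-0.8],[0.3,-3.9,-0.3],[0.3,-3.9,0.2]], turn=[[0.12,0,0],[0.12,0,0],[0.12,0,0],[0.12,0,0],[0.12,0,0],[0.12,0,0],[0.12,0,0],[0.03,0,0]], grip=[0.3,0.3,0.3,0.3,0.3,0.3,0.3,0.3])

```text
t: 1.37
eef_pos: [0.3734, -0.3494, 0.2253]
tool_rot: [-0.175, 0.685, -0.181, -0.683]
contact_force: [1.8, -0.3, -0.5]
gripper_width: 0.702
```

```bash
python3 -c "
from h import *
plan([-45,-35,150])"
```

```text
t 1.37 jig mm [ -21.5 -349.   225.3] F_jig [ 1.7  0.6 -0.5] w 0.702 roterr [-0.015 -0.004 -0.007]
{"travel": [[0.88, -3.78, 0.35], [0.9, -3.78, 0.28], [0.9, -3.78, 0.28], [0.91, -3.78, 0.29], [0.9, -3.78, 0.28], [0.9, -3.78, 0.29], [0.91, -3.78, 0.28], [0.9, -3.78, 0.29]], "turn": [[-0.015, -0.004, -0.007], [-0.0, -0.0, -0.0], [-0.0, -0.0, -0.0], [-0.0, -0.0, -0.0], [-0.0, -0.0, -0.0], [-0.0, -0.0, -0.0], [-0.0, -0.0, -0.0], [-0.0, -0.0, -0.0]]}
{"travel": [[0.28, -1.17, 0.08]], "turn": [[-0.0, -0.0, -0.0]]}
```

Emit:
apply_moves(travel=[[0.5,-3.8,0.3],[0.5,-3.8,0.3],[0.5,-3.8,0.3],[0.9,-3.8,0.3],[1.2,-3.8,0.3],[1.2,-3.8,0.3],[1.2,-3.8,0.3],[1.2,-3.8,0.3]], turn=[[-0.015,-0.004,-0.007],[0,0,0],[0,0,0],[0,0,0],[0,0,0],[0,0,0],[0,0,0],[0,0,0]], grip=[0.3,0.3,0.3,0.3,0.3,0.3,0.3,0.3])

```text
t: 2.03
eef_pos: [0.5049, -0.0577, 0.1557]
tool_rot: [-0.174, 0.69, -0.175, -0.68]
contact_force: [0.7, -0.4, -0.6]
gripper_width: 0.702
```

```bash
python3 -c "
from h import *
plan([-45,-35,90])"
```

```text
t 2.03 jig mm [-44.3 -29.9 155.7] F_jig [ 0.8  0.  -0.6] w 0.702 roterr [-0.004 -0.013  0.003]
{"travel": [[3.89, 0.31, 0.09], [2.68, 0.21, 0.03]], "turn": [[-0.004, -0.013, 0.003], [-0.0, -0.0, -0.0]]}
```

Emit:
apply_moves(travel=[[3.0,0.3,0],[2.6,0.2,0.1],[0.4,0,0],[0,0,0]], turn=[[-0.004,-0.013,0.003],[0,0,0],[0,0,0],[0,0,0]], grip=[0.3,0.3,0.3,0.3])

```text
t: 2.37
eef_pos: [0.5074, -0.0483, 0.0938]
tool_rot: [-0.169, 0.688, -0.165, -0.686]
contact_force: [0.6, 0.3, -0.2]
gripper_width: 0.702
```

```bash
python3 -c "
from h import *
state()
a=eyes.read_camera('scene');b=eyes.read_camera('top')
c=np.hstack([cv2.resize(a[170:290,230:340],(550,600),interpolation=2),cv2.resize(b[180:264,290:325+0],(250,600),interpolation=2)])
c=np.hstack([cv2.resize(a[170:290,240:350],(400,436),interpolation=2),cv2.resize(b[175:275,286:378],(400,436),interpolation=2)])
cv2.imwrite('pics/c1.png',c[...,::-1])"
```

```text
t 2.37 jig mm [-46.5 -20.5  93.8] F_jig [ 0.4  0.5 -0.2] w 0.702 roterr [ 0.018 -0.002  0.007]
```

View pics/c1.png

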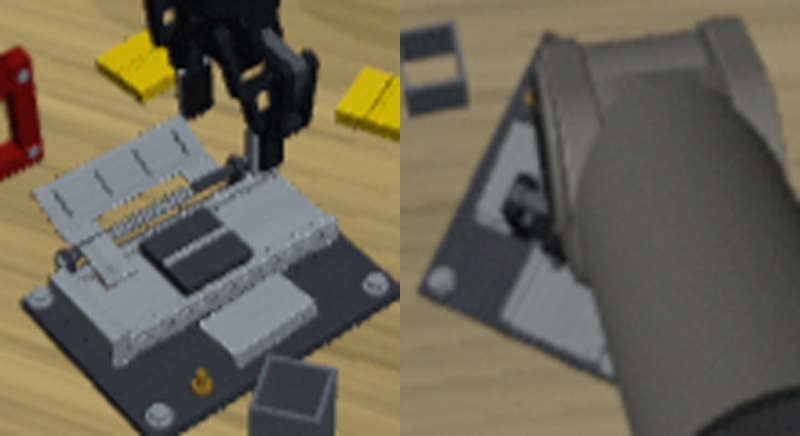

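The scene view shows both fingers above the jig: the thumb finger's tip at crop (195,115), the pusher's tip at (265,168). Nothing is touched yet. The tool has drifted in jig y, so I'll correct that while still high.

Emit:
apply_moves(travel=[[0,0.8,0],[0,0.6,-0.1],[0,0,0],[0,0,0]], turn=[[0.018,-0.002,0.007],[0,0,0],[0,0,0],[0,0,0]], grip=[0.3,0.3,0.3,0.3])

```text
t: 2.8
eef_pos: [0.5038, -0.0662, 0.0997]
tool_rot: [-0.176, 0.688, -0.176, -0.682]
contact_force: [-0.4, -0.6, -0.2]
gripper_width: 0.696
```

```bash
python3 -c "
from h import *
plan([-45,-35,75])
eyes.read_camera('scene');state()"
```

```text
t 2.80 jig mm [-41.2 -37.9  99.7] F_jig [-0.1 -0.7 -0.2] w 0.696 roterr [-0.008 -0.008  0.002]
{"travel": [[2.47, -0.29, 0.4]], "turn": [[-0.008, -0.008, 0.002]]}
t 2.85 jig mm [-41.1 -38.   99.7] F_jig [-0.3  0.4  0.2] w 0.700 roterr [-0.008 -0.009  0.002]
```

Emit:
apply_moves(travel=[[0.8,-0.1,0.2],[0.8,0,0.1],[0.6,0,0],[0.2,0,0],[0,0,0]], turn=[[-0.008,-0.008,0.002],[0,0,0],[0,0,0],[0,0,0],[0,0,0]], grip=[0.3,0.3,0.3,0.3,0.3])

```text
t: 3.27
eef_pos: [0.5018, -0.0639, 0.0738]
tool_rot: [-0.173, 0.686, -0.173, -0.685]
contact_force: [0.1, -0.2, 0.3]
gripper_width: 0.7
```

```bash
python3 -c "
from h import *
eyes.read_camera('scene');plan([-45,-36,65])"
```

```text
t 3.32 jig mm [-44.1 -36.8  73.8] F_jig [-0.3  0.5  0.7] w 0.702 roterr [ 0.    -0.001  0.   ]
{"travel": [[0.88, -0.08, 0.09]], "turn": [[0.0, -0.001, 0.0]]}
```

Emit:
apply_moves(travel=[[0.4,0,0],[0.4,0,0],[0.2,0,0],[0,0,0]], turn=[[0,0,0],[0,0,0],[0,0,0],[0,0,0]], grip=[0.3,0.3,0.3,0.3])

```text
t: 3.65
eef_pos: [0.502, -0.0636, 0.0627]
tool_rot: [-0.173, 0.686, -0.173, -0.685]
contact_force: [-0.3, -0.5, -0.1]
gripper_width: 0.696
```

```bash
python3 -c "
from h import *
state()"
```

```text
t 3.65 jig mm [-44.  -36.5  62.7] F_jig [-0.  -0.5 -0.1] w 0.696 roterr [ 0.001 -0.001  0.   ]
```

Emit:
apply_moves(travel=[[0.3,0,0],[0.2,0,0],[0,0,0]], turn=[[0,0,0],[0,0,0],[0,0,0]], grip=[0.3,0.3,0.3])

```text
t: 3.9
eef_pos: [0.5023, -0.0636, 0.0576]
tool_rot: [-0.173, 0.686, -0.173, -0.685]
contact_force: [-0.5, 1.2, 4.4]
gripper_width: 0.699
```

```bash
python3 -c "
from h import *
a=eyes.read_camera('scene');state()
cv2.imwrite('pics/c2.png',cv2.resize(a[170:280,235:345],(600,600),interpolation=2)[...,::-1])"
```

```text
t 3.95 jig mm [-43.8 -36.3  57.8] F_jig [-1.1 -0.5  4.2] w 0.696 roterr [ 0.001 -0.001  0.001]
```

View pics/c2.png

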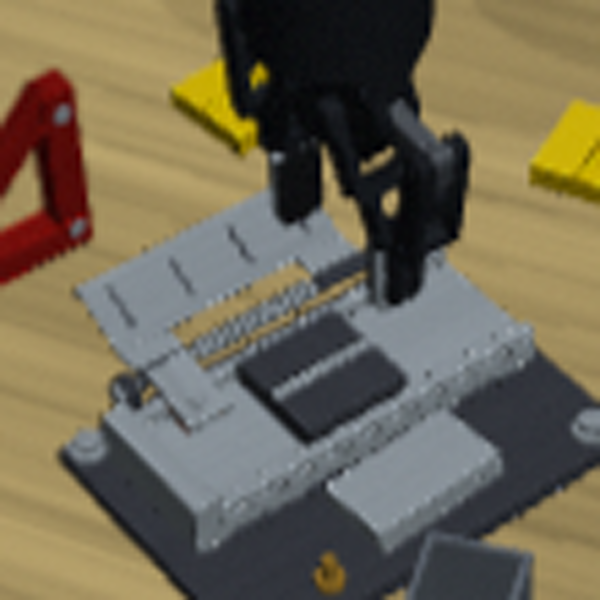

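The thumb finger now rests on the thumb plate at (300,220), and the pusher finger at (395,300) stands behind the coupon's rear edge, between the rails. Next I press down in small steps.

Emit:
apply_moves(travel=[[0.4,0,0],[0.4,0,0],[0.4,0,0],[0.3,0,0],[0,0,0]], turn=[[0,0,0],[0,0,0],[0,0,0],[0,0,0],[0,0,0]], grip=[0.3,0.3,0.3,0.3,0.3])

```text
t: 4.37
eef_pos: [0.5029, -0.0636, 0.0445]
tool_rot: [-0.173, 0.687, -0.173, -0.685]
contact_force: [-1.5, -0.0, 6.4]
gripper_width: 0.698
```

```bash
python3 -c "
from h import *
state()"
```

```text
t 4.37 jig mm [-43.2 -36.   44.5] F_jig [-1.4 -0.7  6.4] w 0.698 roterr [-0.    -0.002  0.001]
```

Emit:
apply_moves(travel=[[0.3,0,0],[0.3,0,0],[0.2,0,0],[0.1,0,0]], turn=[[0,0,0],[0,0,0],[0,0,0],[0,0,0]], grip=[0.3,0.3,0.3,0.3])

```text
t: 4.7
eef_pos: [0.5037, -0.0621, 0.0379]
tool_rot: [-0.174, 0.687, -0.172, -0.684]
contact_force: [-2.9, -0.2, 9.3]
gripper_width: 0.704
```

```bash
python3 -c "
from h import *
a=eyes.read_camera('scene');state()
cv2.imwrite('pics/c3.png',cv2.resize(a[180:280,245:345],(600,600),interpolation=2)[...,::-1])"
```

```text
t 4.75 jig mm [-43.2 -34.4  37.9] F_jig [-2.8 -0.9  9.5] w 0.700 roterr [ 0.    -0.003  0.003]
```

View pics/c3.png

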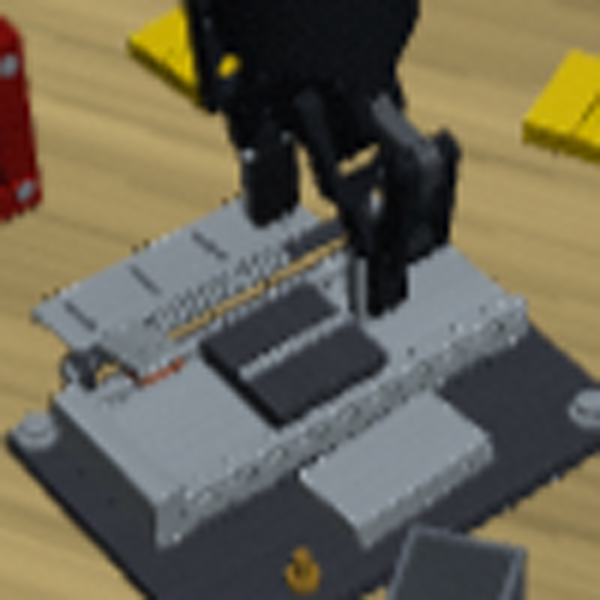

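The plate is now close to level with about 9.5 N on it. The copper shoe is raised at (160,375), and the pusher at (385,300) is level with the coupon's rear edge. Next I push toward the stop.

Emit:
apply_moves(travel=[[0.05,0.05,-0.3],[0.05,0,-0.3],[0.0,0,-0.3],[0,0,-0.3],[0,0,-0.3]], turn=[[0,0,0],[0,0,0],[0,0,0],[0,0,0],[0,0,0]], grip=[0.3,0.3,0.3,0.3,0.3])

```text
t: 5.17
eef_pos: [0.5082, -0.0654, 0.0381]
tool_rot: [0.173, -0.68, 0.172, 0.691]
contact_force: [-7.3, 4.4, 10.9]
gripper_width: 0.698
```

```bash
python3 -c "
from h import *
state()"
```

```text
t 5.17 jig mm [-37.7 -35.1  38.1] F_jig [-8.5  0.5 10.9] w 0.698 roterr [ 0.001  0.014 -0.002]
```

Emit:
apply_moves(travel=[[0.05,0,-0.5],[0.05,0,-0.5],[0.05,0,-0.5],[0.05,0,-0.5]], turn=[[0,0.014,0],[0,0.01,0],[0,0.01,0],[0,0.01,0]], grip=[0.3,0.3,0.3,0.3])

```text
t: 5.5
eef_pos: [0.5149, -0.0694, 0.0362]
tool_rot: [-0.168, 0.688, -0.176, -0.684]
contact_force: [-17.1, 9.0, 28.4]
gripper_width: 0.701
```

```bash
python3 -c "
from h import *
a=eyes.read_camera('scene');state()
cv2.imwrite('pics/c4.png',cv2.resize(a[180:280,245:345],(600,600),interpolation=2)[...,::-1])"
```

```text
t 5.55 jig mm [-29.9 -35.4  36.3] F_jig [-10.5  -0.3  15.2] w 0.701 roterr [ 0.004 -0.008 -0.009]
```

View pics/c4.png

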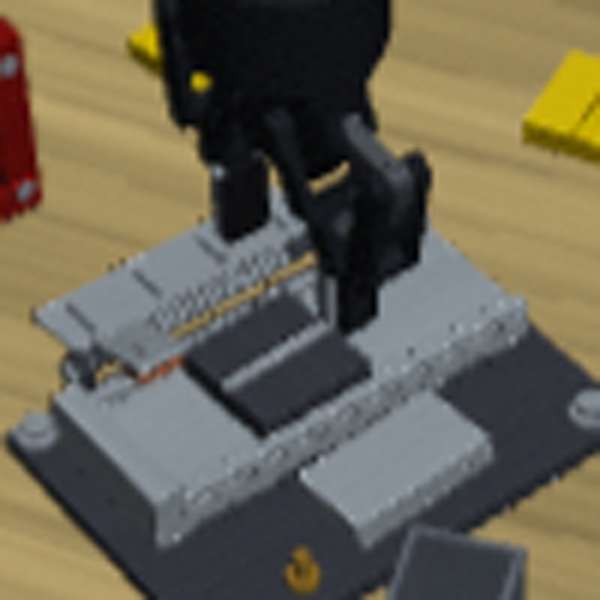

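The coupon is sliding with its front corner at (190,350) just short of the shoe. The extra vertical force (15–28 N) means the pusher tip is rubbing the bed, so I'll raise about 2.5 mm and carry on.

Emit:
apply_moves(travel=[[-0.25,0,0],[-0.1,0,-0.3],[0,0,-0.5],[0,0,-0.5],[0,0,-0.5]], turn=[[0,-0.008,-0.009],[0,0,0],[0,0.005,0],[0,0.005,0],[0,0,0]], grip=[0.3,0.3,0.3,0.3,0.3])

```text
t: 5.97
eef_pos: [0.5226, -0.0752, 0.0408]
tool_rot: [0.17, -0.684, 0.173, 0.688]
contact_force: [-6.2, 4.4, 8.6]
gripper_width: 0.701
```

```bash
python3 -c "
from h import *
state()"
```

```text
t 5.97 jig mm [-20.3 -36.9  40.8] F_jig [-7.5  0.9  8.6] w 0.701 roterr [ 0.005  0.005 -0.006]
```

Emit:
apply_moves(travel=[[0.1,-0.1,-0.5],[0.05,0,-0.5],[0,0,-0.5],[0,0,-0.5],[0,0,-0.5]], turn=[[0.005,0.005,-0.006],[0,0.005,0],[0,0.005,0],[0,0.005,0],[0,0,0]], grip=[0.3,0.3,0.3,0.3,0.3])

```text
t: 6.38
eef_pos: [0.5321, -0.0798, 0.039]
tool_rot: [0.171, -0.681, 0.173, 0.691]
contact_force: [-8.7, 5.4, 11.1]
gripper_width: 0.695
```

```bash
python3 -c "
from h import *
state()"
```

```text
t 6.38 jig mm [ -9.8 -36.4  39. ] F_jig [-10.2   0.6  11.1] w 0.695 roterr [ 0.003  0.013 -0.007]
```

Emit:
apply_moves(travel=[[0,0,-0.5],[0,0,-0.5],[0,0,-0.5],[0,0,-0.5],[0,0,-0.5],[0,0,-0.5]], turn=[[0.003,0.012,-0.006],[0,0.005,0],[0,0.005,0],[0,0.005,0],[0,0.005,0],[0,0.005,0]], grip=[0.3,0.3,0.3,0.3,0.3,0.3])

```text
t: 6.88
eef_pos: [0.5427, -0.0855, 0.0386]
tool_rot: [0.169, -0.682, 0.174, 0.69]
contact_force: [-9.1, 4.6, 12.0]
gripper_width: 0.702
```

```bash
python3 -c "
from h import *
state()"
```

```text
t 6.88 jig mm [  2.2 -36.4  38.6] F_jig [-10.2  -0.3  12. ] w 0.702 roterr [ 0.004  0.009 -0.01 ]
```

Emit:
apply_moves(travel=[[-0.05,0,-0.5],[0,0,-0.5],[0,0,-0.5],[0,0,-0.5]], turn=[[0.004,0.01,-0.01],[0,0.005,0],[0,0.005,0],[0,0.005,0]], grip=[0.3,0.3,0.3,0.3])

```text
t: 7.22
eef_pos: [0.549, -0.089, 0.0387]
tool_rot: [0.171, -0.683, 0.173, 0.689]
contact_force: [-13.9, 9.1, 15.3]
gripper_width: 0.702
```

```bash
python3 -c "
from h import *
a=eyes.read_camera('scene');state()
cv2.imwrite('pics/c5.png',cv2.resize(a[180:280,245:345],(600,600),interpolation=2)[...,::-1])"
```

```text
t 7.27 jig mm [  9.4 -36.4  38.6] F_jig [-13.4  -0.5  13.6] w 0.699 roterr [ 0.004  0.009 -0.006]
```

View pics/c5.png

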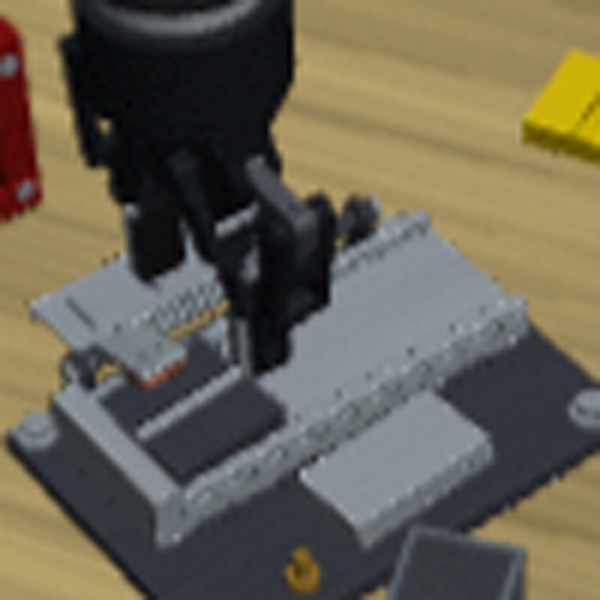

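The coupon now lies under the raised shoe (155,372), with its front edge at the stop bar (about (140,440)). It looks home or within a millimetre or two. Now a firmer push to see whether it stalls.

Emit:
apply_moves(travel=[[0,0,-0.6],[0,0,-0.6],[0,0,-0.6],[0,0,-0.6]], turn=[[0.004,0.008,-0.006],[0,0.005,0],[0,0.005,0],[0,0.005,0]], grip=[0.3,0.3,0.3,0.3])

```text
t: 7.6
eef_pos: [0.5496, -0.0885, 0.0369]
tool_rot: [0.169, -0.675, 0.171, 0.697]
contact_force: [-13.8, 7.4, 18.7]
gripper_width: 0.699
```

```bash
python3 -c "
from h import *
state()"
```

```text
t 7.60 jig mm [  9.7 -35.8  36.9] F_jig [-15.6  -0.1  18.7] w 0.699 roterr [ 0.009  0.029 -0.011]
```

Emit:
apply_moves(travel=[[0,0,-0.8],[0,0,-0.9]], turn=[[0,0.005,0],[0,0.005,0]], grip=[0.3,0.3])

```text
t: 7.77
eef_pos: [0.5503, -0.0886, 0.0366]
tool_rot: [0.166, -0.668, 0.17, 0.705]
contact_force: [-29.6, 11.4, 41.0]
gripper_width: 0.701
```

```bash
python3 -c "
from h import *
state()"
```

```text
t 7.77 jig mm [ 10.4 -35.6  36.6] F_jig [-31.4  -4.   41. ] w 0.701 roterr [ 0.016  0.05  -0.018]
```

The push has stalled: 31 N with the fingertip no longer advancing, at x≈+10 where +9 was expected, so the coupon is home. I'll back the pusher off slightly with the thumb plate still held, and square the tool.

Emit:
apply_moves(travel=[[-0.15,0,0.3],[-0.1,0,0.4],[0,0,0.2],[0,0,0]], turn=[[0.005,0.01,-0.005],[0.005,0.015,-0.005],[0,0.01,0],[0,0,0]], grip=[0.3,0.3,0.3,0.3])

```text
t: 8.1
eef_pos: [0.5455, -0.0864, 0.0443]
tool_rot: [0.168, -0.684, 0.173, 0.689]
contact_force: [-4.8, 2.6, 5.8]
gripper_width: 0.697
```

```bash
python3 -c "
from h import *
a=eyes.read_camera('scene');state()
cv2.imwrite('pics/c6.png',cv2.resize(a[190:280,245:335],(600,600),interpolation=2)[...,::-1])"
```

```text
t 8.15 jig mm [  5.1 -35.8  44.3] F_jig [-1.3 -1.1  7.4] w 0.704 roterr [ 0.007  0.006 -0.008]
```

View pics/c6.png

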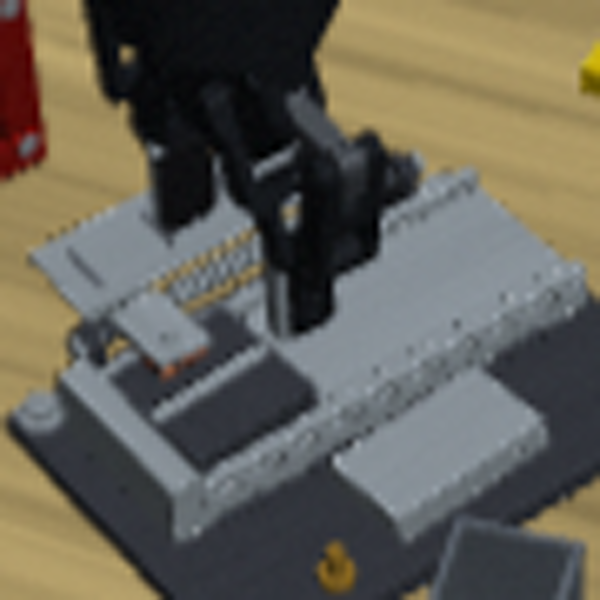

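```bash
python3 -c "
from h import *
# stop inner top edge far end, coupon home corners
for q in ([70,25,36],[70,26,34],[20,25,34],[20,-25,34],[70,25,34],[70,0,36],[70,0,34],[20,0,36],[70,26.5,28],[-90,26.5,28]):
  print(q,((proj('scene',jw(p,np.array(q)/1e3))[0]+.4-[245,190])/.15).round(0), ((proj('scene',jw(p,(np.array(q)+[5,0,0])/1e3))[0]+.4-[245,190])/.15).round(0))"
```

```text
[70, 25, 36] [190. 458.] [177. 465.]
[70, 26, 34] [192. 464.] [179. 471.]
[20, 25, 34] [316. 390.] [303. 397.]
[20, -25, 34] [227. 303.] [215. 310.]
[70, 25, 34] [190. 462.] [177. 469.]
[70, 0, 36] [145. 412.] [133. 419.]
[70, 0, 34] [146. 416.] [133. 424.]
[20, 0, 36] [270. 342.] [258. 349.]
[70, 26.5, 28] [194. 477.] [181. 484.]
[-90, 26.5, 28] [578. 255.] [566. 262.]
```

The coupon's rear corner shows at (318,388), and a home coupon projects to (316,390), so that agrees within 1 mm. The jaw is still up and the pusher is clear. Now I let the thumb plate up gently and withdraw.

Emit:
apply_moves(travel=[[-0.3,0,0.05],[-0.3,0,0],[-0.4,0,0],[-0.5,0,0],[-0.8,0,0],[-1.5,0,0],[-3,0,0],[-4,0,0]], turn=[[0,0,0],[0,0,0],[0,0,0],[0,0,0],[0,0,0],[0,0,0],[0,0,0],[0,0,0]], grip=[0.3,0.3,0.3,0.3,0.3,0.3,0.3,0.3])

```text
t: 8.82
eef_pos: [0.541, -0.0853, 0.1508]
tool_rot: [0.167, -0.679, 0.173, 0.694]
contact_force: [0.9, -0.6, 0.1]
gripper_width: 0.702
```

Emit:
apply_moves(travel=[[-4,0,0],[-3,2,1],[-1,3.5,1],[0,3.5,1],[0,3.5,1],[0,3,0],[0,1,0],[0,0,0]], turn=[[0,0,0],[0,0,0],[0,0,0],[0,0,0],[0,0,0],[0,0,0],[0,0,0],[0,0,0]], grip=[0.3,0.3,0.3,0.3,0.3,0.3,0.3,0.3])

```text
t: 9.48
eef_pos: [0.4313, -0.2149, 0.2514]
tool_rot: [-0.167, 0.687, -0.17, -0.686]
contact_force: [-0.1, 0.2, -0.1]
gripper_width: 0.699
```

```bash
python3 -c "
from h import *
a=eyes.read_camera('scene');b=eyes.read_camera('top');state()
c=np.hstack([cv2.resize(a[190:280,245:335],(400,400),interpolation=2),cv2.resize(b[175:275,286:386],(400,400),interpolation=2)])
cv2.imwrite('pics/c7.png',c[...,::-1])"
```

```text
t 9.58 jig mm [ -34.  -200.5  251.1] F_jig [-0.3  0.9 -0.3] w 0.698 roterr [ 0.017 -0.002 -0.003]
```

View pics/c7.png

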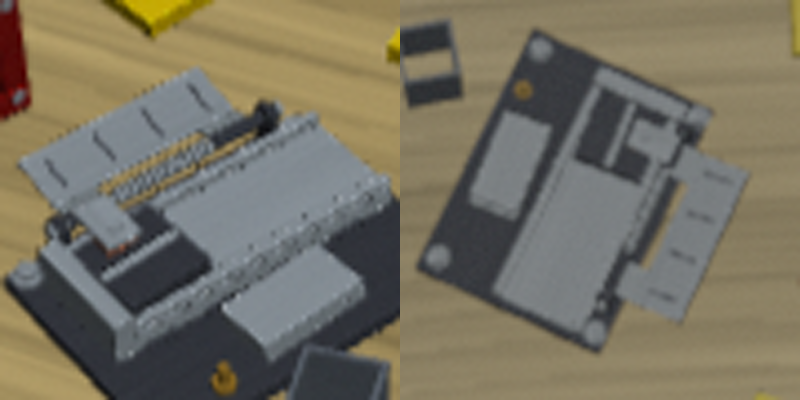

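Both views show the jaw resting on the coupon, the coupon's front edge at the stop bar, the thumb plate sprung back part way, and the bystanders unmoved.

```bash
python3 -c "
from h import *
bot.hand_in()"
```

```text
the job is handed in; nothing more can be done
```

The coupon is home against the end stop with the jaw down on it, and the arm is clear. I handed the job in at about 9.6 s.

**What I did:** I pressed the thumb plate to about level with one fingertip. With the other I slid the coupon under the raised jaw until the push stalled, at about 31 N along the push direction. I then backed the pusher off about 5 mm with the plate still held, let the plate up slowly, and withdrew.

**Last checks:**
- **Coupon position:** with the plate still held, the coupon's rear corner was within about 1 mm of where a home coupon should appear. It looked the same in the final picture.
- **Jaw and bystanders:** the final pictures show the jaw resting on the coupon. The blanks, tube offcut and magnet square looked unmoved; the final crops did not cover the rest of the bench.
- **Contact:** the wrist force read about zero after I drew clear.

**What did not go cleanly:**
- **Bed contact:** the pusher fingertip seems to have rubbed the bed, once mid-push and again in the final push. Vertical force reached about 28 N and then 41 N.
- **40 N limit:** that 41 N was on the wrist reading while only the fingertips appeared to be touching, so I don't think it counts as the gripper's body pressing. I could not check that separately.
- **Plate height:** while backing off, the plate rose a few millimetres higher than I intended. The jaw still looked raised in the picture at that point.

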